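# Scrap bracket into the chute

### The job

On the strip-down stand, slide the bent steel angle bracket across the ledge and push it off the far edge so that it drops into the scrap chute below; do not lift it. Leave the heatsink and the closed steel tin where they stand on the ledge.

Things in the scene. Friction and masses are not known exactly. Their poses are not given: they have to be found in the camera images.
- station: Fixed wooden stand with sheet-metal chute. Origin: on the bench below the middle of the ledge's far (drop) edge; x points from ledge over chute (push direction), y along the edge, z up. Flat rimless ledge 140 mm high, x -180 to 0, y -220 to 220 mm. Open chute x 0 to 170, y -220 to 220: plate sloping at 51 deg from height 90 down to a floor at 14 mm, far lip 70 high, sides up to 130 high.
- bracket: Loose L-bracket of bare 3 mm steel, about 130 g, standing on its foot on the ledge. Foot 40 (x) by 80 mm (y); an 80 mm wide flange rises along the foot's -x edge (robot side) to 35 mm height, outer face at x = -20 mm; two holes per leg. Origin: centre of the foot's underside, z up; x within 25 deg of the stand's x. Slides under a level push of 1 to 3 N on the flange.
- heatsink: Bystander on the ledge: loose finned aluminium heatsink, 50 (x) by 60 (y) by 28 mm high, seven upright fins running along x. Origin: centre of its underside, z up. Bracket, heatsink and tin stand in a row along the ledge in any order, about 130 mm apart centre to centre.
- tin: Bystander on the ledge: loose closed steel tin (a signal module), a plain box 45 (x) by 70 (y) by 22 mm high with a brass socket standing out 12 mm at its +y end. Origin: centre of its underside, z up.
Mind the look-alikes: they are no part of the job. Leave any green, purple or red look-alike of the bracket alone.

How it is judged:
By the outcome, as a careful person would: the job done as asked, in the order asked, and still so for the second after the job is handed in, with the robot touching nothing.
It also fails if it takes over 29 s, if anything falls off the work surface, if the arm or the gripper's body presses on something with over 40 N, if the wrist force passes 120 N, or if a joint passes its speed limit or range.

### The arm

A 6-joint arm with a two-finger parallel gripper is mounted at the origin on the work surface. World frame = base frame: x ahead of the robot, y to its left, z up, the work surface at z = 0. Lengths are in mm, angles in rad, forces in N, time in s.
With the tool pointing down it reaches from about 350 to 975 mm from the base axis. Payload 4.9 kg.
Tool frame: the origin (TCP) lies midway between the tips of the shut fingers; the grasp point (between the pads) lies 19 mm behind it; z points along the fingers, y is the direction in which the jaws open and shut (so a half turn about z gives the same grasp; the last joint's range is limited). The gripper opens to 85 mm and grips with 20 to 120 N. Pads are 22 mm wide; open, the fingers measure 114 mm over their backs; the gripper's body (76 mm by 85 mm) begins 54 mm behind the grasp point. The pads swing forward as they close: fully open they stand 13 mm farther back than shut.
Start: joints at [1.061, 0.053, 1.613, -0, 1.476, -0.119], TCP at [238.068, 577.862, 202.404] pointing down, gripper open.
Joint ranges: [-3.01, 3.01], [-1.01, 2.22], [0.06, 2.58], [-1.02, 4.17], [0.09, 2.62], [-3.14, 3.14]. Speed limits (rad/s): [2.57, 2.57, 3.14, 3.14, 3.14, 3.14].

### API

Orientations are given as [roll, pitch, yaw] about the fixed x, y, z axes, in that order (R = Rz(yaw) Ry(pitch) Rx(roll)).
In Python, from workcell import ctrl, eyes, nets gives the robot as it stands.
- The arm moves only by the shell command python3 -m handwheel 'ROWS' [FORCE]. ROWS is JSON, a list that holds one entry, the list of rows, each a list of 7 numbers: the shift along the tool's x, y, z in cm, then the turn, a rotation vector about the tool's x, y, z in rad, then the opening in per cent of the stroke, from 0 (shut) to 100 (fully open). In form: [[[dx, dy, dz, ax, ay, az, grip], ...]]. A call has 1 to 8 rows; each row shifts and turns the commanded pose from where the row before left it, along the tool's axes as they then stand; what a row does not reach is not made up. A row lasts 1/8 s, in which the tool goes at most 62.5 mm and 10.7 degrees, less where a joint would pass 70% of its speed; a pose out of reach is approached as far as the arm can. A call is refused whole if a number of a shift passes 6.25 or a number of a turn 0.188, either way. A call with a gripper value outside its range is refused whole. The fingers move at their own pace and stop on an object; FORCE is the grip in N (left out, the last holds). Time passes only in rows, so rows that do not move let the fingers close. It gives the time, the measured TCP pose, the force and the opening at its end, in the units of the state.
- ctrl.state(): the state, without advancing time (a new reading comes with each control period).
- eyes.snapshot(name): name is "scene" or "top" or "wrist"; returns a dict with "img" (420x560x3 uint8, blue, green, red), "intrinsics" (3x3 intrinsics, pixels), "k1" (the pictures are not rectified: a ray, as slopes to the right and down, at radius r is drawn at 1 + k1 r^2 times it, then the intrinsics apply), "extrinsics" (4x4, takes a point from world to camera coordinates); the wrist camera has in their place "hand_eye" (4x4, takes a point from camera to tool coordinates, whose origin is the TCP and whose axes are the flange's). Camera axes: x right, y down, z forward; pixel columns grow to the right and rows downward; lengths in mm; the calibration is good to about 2 mm. A picture is of the moment at which its call begins: read the wrist's pose just before it. There is no depth.
- ctrl.finish_job(): hands the job in, once; it reports no verdict.
Trained networks look in a picture, given as the dict that the camera call returned (one of the last four; its "shot" number tells which), for a name from the list of things; names that differ only in an ending like _2 or _b are one class to them, and where a whole thing is asked for, a point or a joint stands for the part that bears it (a point fixed in the world has none). Each returns a list of dicts, best first, with "conf" (0 to 1); they miss things now and then, are a little off and sometimes report something else, mostly with a low value. They report only what shows in the picture. A call takes as long as a camera call. They do not tell look-alikes from the thing itself.
- nets.boxes_of(picture, name): "pixel" ([column, row] in pixels, amid what is visible of it).
The state is a dict: "t": time; "joints": joint angles; "dq": joint speeds; "joint_torque": joint torques, N m; "eef_pos": TCP position; "orientation": TCP orientation; "force": force on the tool from outside, world axes, zero at the start; "wrist_torque": the same for the moment, N m; "finger_gap": finger opening in mm.
Only numpy, scipy, OpenCV 4.12 (cv2) and the standard library are available. Lean on these libraries where they do the work, as an engineer would, in place of code of your own. Each camera call takes 0.05 s, during which the arm holds its last target. There are 200 camera calls.

## Working session

There is one attempt and no reset: what is moved stays moved. The work goes in short steps, Python scripts to look and compute and a shell command to move; the robot and the scene stay as the last step left them, time stands still between calls to the robot, and variables do not carry over. Pictures are saved under pics/ and viewed, about 8 in all and at most 12, crops included, and the job is handed in when it is done.

```bash
mkdir -p pics
cat > h.py <<'E'
import numpy as np, cv2
from workcell import ctrl, eyes, nets
def ray(p,px):
    K=np.array(p["intrinsics"]);k=p["k1"]
    d=np.array([(px[0]-K[0,2])/K[0,0],(px[1]-K[1,2])/K[1,1]]);u=d.copy()
    for _ in range(20): u=d/(1+k*(u@u))
    E=np.array(p["extrinsics"]);R=E[:3,:3]
    return -R.T@E[:3,3], R.T@np.array([u[0],u[1],1])
def at(p,px,z):
    o,d=ray(p,px); return o+d*(z-o[2])/d[2]
def proj(p,X):
    E=np.array(p["extrinsics"]);c=E[:3,:3]@X+E[:3,3];u=c[:2]/c[2];u=u*(1+p["k1"]*(u@u));K=np.array(p["intrinsics"])
    return K[:2,:2]@u+K[:2,2]
def tri(a,pa,b,pb):
    o1,d1=ray(a,pa);o2,d2=ray(b,pb)
    s=np.linalg.lstsq(np.c_[d1,-d2],o2-o1,rcond=None)[0]
    A=o1+s[0]*d1;B=o2+s[1]*d2
    return (A+B)/2,np.linalg.norm(A-B)
E
python3 - <<'E'
from h import *
import pickle
P={n:eyes.snapshot(n) for n in("scene","top")}
for n,p in P.items():
    cv2.imwrite(f"pics/{n}1.png",p["img"])
    for o in("station","bracket","heatsink","tin"): print(n,o,[(np.round(d["pixel"]),round(d["conf"],2)) for d in nets.boxes_of(p,o)])
pickle.dump(P,open("P1.pkl","wb"))
print(ctrl.state())
E
```

```text
scene station [(array([252., 250.]), 0.87)]
scene bracket [(array([386., 314.]), 0.83), (array([267., 198.]), 0.78)]
scene heatsink [(array([227., 176.]), 0.65)]
scene tin [(array([322., 220.]), 0.56)]
top station [(array([292., 150.]), 0.92), (array([209., 174.]), 0.25)]
top bracket [(array([144., 182.]), 0.97), (array([353., 293.]), 0.76), (array([292., 173.]), 0.71), (array([439., 239.]), 0.58)]
top heatsink [(array([352., 179.]), 0.9)]
top tin [(array([208., 173.]), 0.88), (array([292., 149.]), 0.45)]
{'t': 0.5, 'joints': array([ 1.06101854e+00,  5.27169591e-02,  1.61296485e+00,  4.20717500e-06,
        1.47598449e+00, -1.19013105e-01]), 'dq': array([-0.00116457, -0.00170594, -0.0022788 ,  0.00095358, -0.00068297,
       -0.00020316]), 'joint_torque': array([-1.41486116e-04, -3.93218601e+01, -3.70027292e+01, -1.53473779e-04,
        1.39270080e-03, -3.34614896e-06]), 'eef_pos': array([238.04388766, 577.84479084, 202.35426139]), 'orientation': array([-3.14152002e+00, -1.29037415e-05,  2.75082758e+00]), 'force': array([ 0.14280788, -0.31778729, -0.41122243]), 'wrist_torque': array([ 0.07116633, -0.01016376, -0.03717198]), 'finger_gap': 85.50261852482613}
```

View pics/scene1.png

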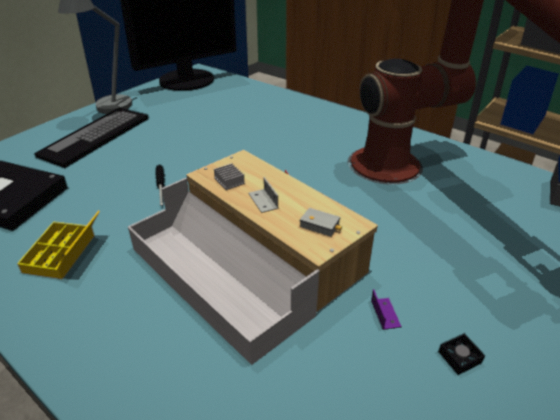

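View pics/top1.png

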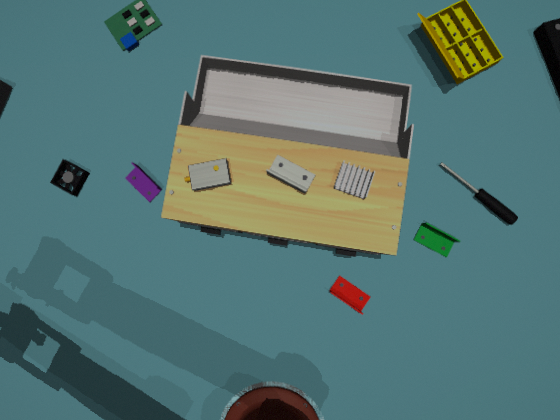

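The steel bracket is at top (292,174) and scene (265,198), between the tin at (208,173) and the heatsink at (353,180). The red, green and purple copies stand off the ledge. I'll take closer crops for the bracket's yaw.

Run:
```python
from h import *
import pickle
P=pickle.load(open("P1.pkl","rb"))
a=cv2.resize(P["top"]["img"][110:260,155:420],None,fx=3,fy=3,interpolation=cv2.INTER_CUBIC)
cv2.imwrite("pics/c1.png",a)
b=cv2.resize(P["scene"]["img"][150:250,185:385],None,fx=4,fy=4,interpolation=cv2.INTER_CUBIC)
cv2.imwrite("pics/c2.png",b)
t=P["top"]
C=[at(t,q,140) for q in[(178,126),(408,158),(397,254),(163,218)]]
for c in C: print(c.round(1))
for q in [(353,180),(292,174),(208,173)]: print(at(t,q,140).round(1))
print(tri(t,(163,218),P["scene"],(245,152)),tri(t,(178,126),P["scene"],(320,272)))
```

```text
[628.9 174.3 140. ]
[ 566.  -256.5  140. ]
[ 389.4 -232.8  140. ]
[453.8 198.1 140. ]
[ 524.7 -154.1  140. ]
[535.9 -42.  140. ]
[538.2 114.6 140. ]
(array([526.46186962,  59.82217704, 323.76721292]), np.float64(231.59826614640832)) (array([632.68627349, 178.22697224, 126.43489652]), np.float64(0.40197229776768734))
```

View pics/c1.png

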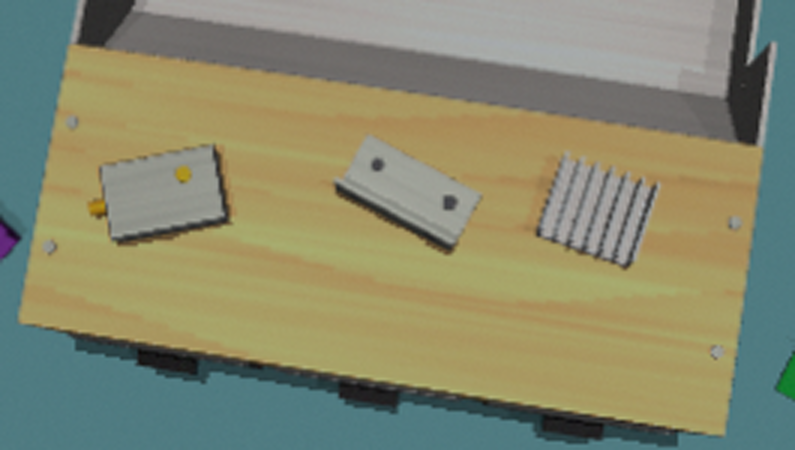

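View pics/c2.png

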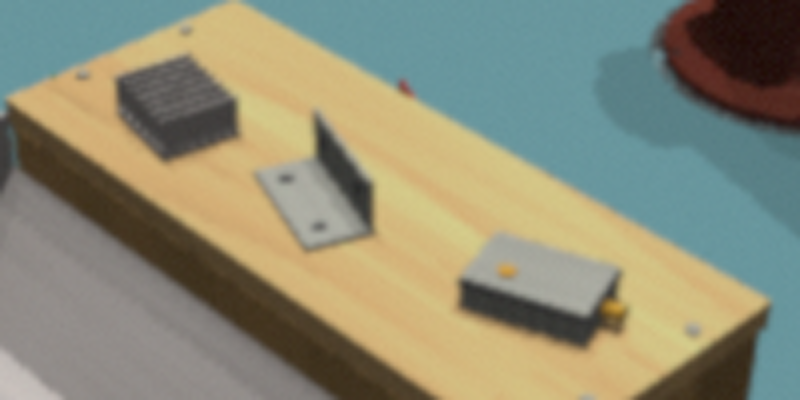

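Run:
```python
from h import *
import pickle
P=pickle.load(open("P1.pkl","rb"));t=P["top"];s=P["scene"]
T=lambda u,v:(u/3+155,v/3+110)
S=lambda u,v:(u/4+185,v/4+150)
print("cams",ray(t,(280,210))[0].round(),ray(s,(280,210))[0].round())
print("far foot L",tri(t,T(370,136),s,S(310,248)))
print("far foot R",tri(t,T(482,197),s,S(254,172)))
print("fl top L",tri(t,T(337,184),s,S(372,185)))
print("fl top R",tri(t,T(454,245),s,S(316,112)))
print("ledge",tri(t,T(22,322),s,S(770,305)),tri(t,T(763,147),s,S(8,98)))
L=at(t,T(370,136),143);R=at(t,T(482,197),143);e=R-L
yaw=np.arctan2(-e[0],-e[1])  # y axis = -e
y=-e/np.linalg.norm(e);b=np.arctan2(-y[0],y[1]);x=np.array([y[1],-y[0],0])
c=(L+R)/2-20*x;print("len",np.linalg.norm(e),"yaw",np.degrees(b),"centre",c)
sy=-np.radians(8.3);X=np.array([np.cos(sy),np.sin(sy),0])
o=(np.array([628.9,174.3,140])+[566,-256.5,140])/2
for n,f in(("c",c),):
  d=f-o;print("in station",d@X,d@[-X[1],X[0],0])
for q in((145,195),(598,225)):
  d=at(t,T(*q),155)-o;print("bystander",d@X,d@[-X[1],X[0],0])
print("flange outer mid",c-20*x,"pre TCP (31+25 behind)",c-60*x)
for l,z in((c-20*x+40*y,175),(c-20*x-40*y,175),(c-20*x,140)):
  l=l.copy();l[2]=z;q=proj(t,l);print((q-[155,110])*3)
```

```text
cams [404. -45. 929.] [1172.  509.  734.]
far foot L (array([569.90350889, -15.56063793, 141.21944902]), np.float64(2.6965341766009443))
far foot R (array([532.81012306, -85.82441237, 140.82977632]), np.float64(0.6946127047191591))
fl top L (array([535.68632187,   1.70934564, 170.75451793]), np.float64(0.18716001711929145))
fl top R (array([499.15389116, -67.50586196, 171.39895455]), np.float64(0.21333646992443986))
ledge (array([455.01353031, 201.28646602, 135.80774995]), np.float64(1.3451242177443856)) (array([ 563.74304636, -258.50441085,  139.67233072]), np.float64(1.249383136811861))
len 78.60466907649808 yaw -29.009364481112442 centre [533.80840434 -41.36615789 143.        ]
in station -62.93657861657424 -9.450429071066937
bystander -88.02605469770864 150.11380690720893
bystander -66.91474150900004 -124.22046192013494
flange outer mid [516.31759519 -31.66710664 143.        ] pre TCP (31+25 behind) [481.33597688 -12.26900414 143.        ]
[333.98024436 182.63271864]
[452.86795298 247.91474507]
[394.15151807 223.50540203]
```

```bash
python3 -m handwheel '[[[-3.7,-3.8,0,0,0,0,50],[-3.7,-3.8,0,0,0,0,50],[-3.7,-3.8,0,0,0,0,50],[-3.7,-3.8,0,0,0,0,50],[-3.7,-3.8,0,0,0,0,50],[-3.7,-3.8,0,0,0,0,50],[-3.7,-3.8,0,0,0,0,50],[-3.7,-3.8,0,0,0,0,50]]]'; python3 -m handwheel '[[[-3.7,-3.8,0,0,0,0,50],[-3.7,-3.8,0,0,0,0,50],[-3.7,-3.8,0,0,0,0,50],[-3.7,-3.8,0,0,0,0,50],[0,0,0,0,0,0.116,50],[0,0,0,0,0,0,50]]]'
```

```text
t: 1.5
eef_pos: [396.4, 182.5, 202.8]
orientation: [3.141, 0.001, 2.751]
force: [0.2, -0.1, -0.2]
finger_gap: 42.8
t: 2.25
eef_pos: [474.9, -13.5, 202.4]
orientation: [3.142, -0.0, 2.635]
force: [0.3, 0.1, 0.0]
finger_gap: 42.5
```

```bash
python3 -m handwheel '[[[0,0,2.5,0,0,0,50],[0,0,2.0,0,0,0,50],[0,0,0.5,0,0,0,50],[0,0,0,0,0,0,50]]]'
python3 - <<'E'
from h import *
a=[]
for n in("scene","top"): 
    i=eyes.snapshot(n)["img"]; i=i[140:260,180:390] if n=="scene" else i[90:240,160:422]
    a.append(cv2.resize(i,(700,int(700*i.shape[0]/i.shape[1]))))
a=np.vstack(a);cv2.imwrite("pics/c3.png",cv2.resize(a,None,fx=.74,fy=.74))
E
```

```text
t: 2.75
eef_pos: [474.7, -12.6, 152.2]
orientation: [-3.141, -0.001, 2.636]
force: [0.8, 0.1, 1.9]
finger_gap: 42.3
```

View pics/c3.png

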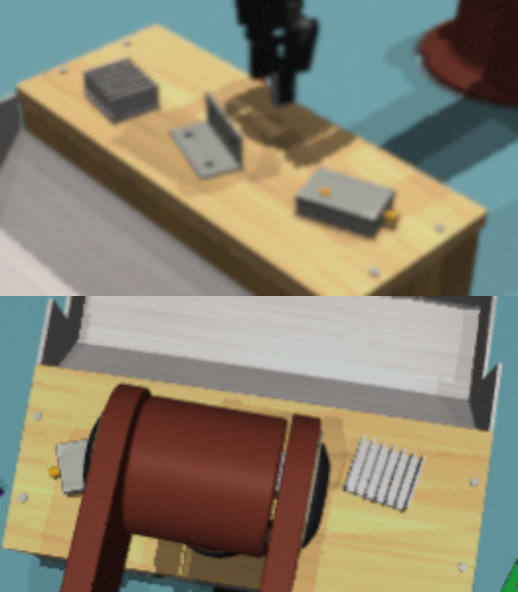

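The scene crop shows the fingers on the ledge behind the flange and clear of both neighbours. Next I close up to the flange slowly.

```bash
python3 -m handwheel '[[[-1,0,0,0,0,0,50],[-1,0,0,0,0,0,50],[-0.6,0,0,0,0,0,50],[-0.4,0,0,0,0,0,50],[-0.4,0,0,0,0,0,50],[-0.4,0,0,0,0,0,50],[0,0,0,0,0,0,50]]]'
python3 - <<'E'
from h import *
print(ctrl.state()["force"],ctrl.state()["wrist_torque"])
i=eyes.snapshot("scene")["img"][140:260,180:390]
cv2.imwrite("pics/c4.png",cv2.resize(i,None,fx=3,fy=3,interpolation=2))
E
```

```text
t: 3.72
eef_pos: [508.2, -31.4, 152.4]
orientation: [-3.142, -0.0, 2.635]
force: [-0.1, 0.1, -0.7]
finger_gap: 43.0
[-0.11280208  0.10295089 -0.65300361] [-0.01834849  0.01787987 -0.03188706]
```

View pics/c4.png

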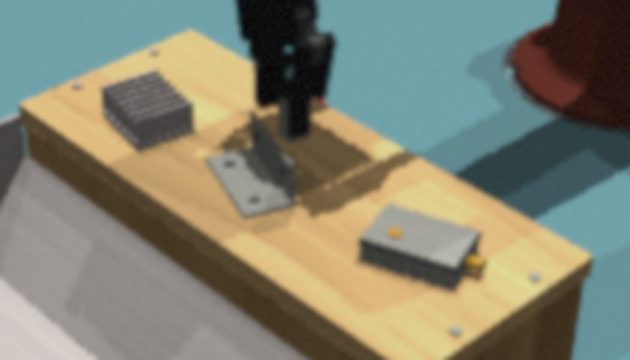

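```bash
python3 -m handwheel '[[[-0.6,0.1,0,0,0,0,50],[-0.6,0.1,0,0,0,-0.06,50],[-0.6,0.1,0,0,0,-0.06,50],[-0.6,0.1,0,0,0,-0.06,50],[-0.6,0.1,0,0,0,-0.06,50],[-0.6,0.1,0,0,0,-0.06,50],[-0.6,0.1,0,0,0,-0.06,50],[-0.4,0,0,0,0,0,50]]]'
python3 - <<'E'
from h import *
print(ctrl.state()["force"],ctrl.state()["wrist_torque"])
i=eyes.snapshot("scene")["img"][140:260,180:390]
cv2.imwrite("pics/c5.png",cv2.resize(i,None,fx=3,fy=3,interpolation=2))
E
```

```text
t: 4.78
eef_pos: [553.9, -40.9, 152.4]
orientation: [-3.142, 0.0, 2.994]
force: [-0.1, -0.8, 0.1]
finger_gap: 42.9
[-0.14415872 -0.75635139  0.13978773] [ 0.03802902 -0.00632381 -0.07532675]
```

View pics/c5.png

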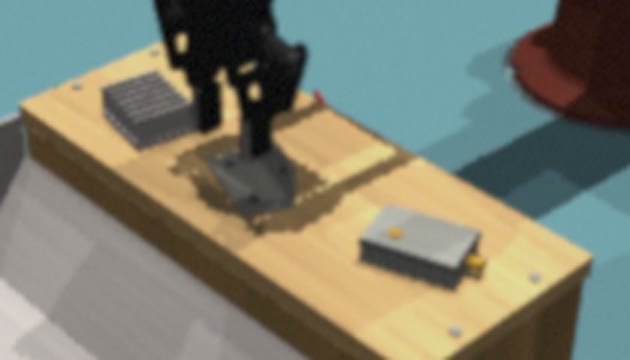

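The bracket's foot corners look unmoved, and I can't tell what the flange is doing. I'll look closer before pushing on.

Run:
```python
from h import *
i=eyes.snapshot("scene")["img"][150:220,205:295]
w=eyes.snapshot("wrist")["img"]
a=cv2.resize(i,(540,420),interpolation=2); a=cv2.convertScaleAbs(a,alpha=1.7)
w=cv2.resize(w,(560,420))
o=np.hstack([a,cv2.convertScaleAbs(w,alpha=1.4)])
cv2.imwrite("pics/c6.png",cv2.resize(o,(800,int(800*420/1100))))
```

```text
(no output)
```

View pics/c6.png

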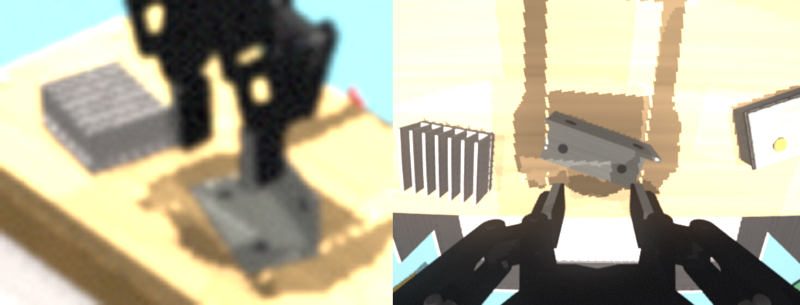

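Run:
```python
from h import *
s=ctrl.state();print(s["eef_pos"].round(1),s["finger_gap"])
sc=eyes.snapshot("scene");w=eyes.snapshot("wrist");H=np.array(w["hand_eye"])
print(H.round(2))
w["extrinsics"]=np.linalg.inv(H)
for off in(-28,0,28):
  for z in(152,160,170,180):
    p=np.array([*(s["eef_pos"][:2]+off*np.array([.147,.989])),z])
    print(off,z,"scene",proj(sc,p).round(1),"c6",((proj(sc,p)-[205,150])*4.364).round(),"wristc6",(proj(w,np.array([0,off,152-z]))*[.727,.727]+[393,0]).round())
# bracket original pose seen by wrist
from scipy.spatial.transform import Rotation as R
T=np.eye(4);T[:3,:3]=R.from_euler("xyz",s["orientation"]).as_matrix();T[:3,3]=s["eef_pos"]
w["extrinsics"]=np.linalg.inv(T@H)
x=np.array([.8746,-.485,0]);y=np.array([.485,.8746,0]);c=np.array([533.8,-41.4,0])
for q in((-20,40,175),(-20,-40,175),(20,40,143),(20,-40,143)):
  p=c+q[0]*x+q[1]*y+[0,0,q[2]];print(q,p.round(),"wristc6",(proj(w,p)*.727+[393,0]).round(),"c6",((proj(sc,p)-[205,150])*4.364).round())
```

```text
[553.5 -40.9 152.4] 42.86656245154591
[[   0.     -0.95   -0.3    76.64]
 [   1.      0.     -0.      0.52]
 [   0.     -0.3     0.95 -170.79]
 [   0.      0.      0.      1.  ]]
-28 152 scene [249.3 194.9] c6 [193. 196.] wristc6 [561. 178.]
-28 160 scene [249.2 191.9] c6 [193. 183.] wristc6 [559. 182.]
-28 170 scene [249.  188.1] c6 [192. 166.] wristc6 [557. 188.]
-28 180 scene [248.8 184.3] c6 [191. 150.] wristc6 [555. 195.]
0 152 scene [257.6 200.2] c6 [230. 219.] wristc6 [597. 178.]
0 160 scene [257.5 197.1] c6 [229. 206.] wristc6 [597. 182.]
0 170 scene [257.4 193.3] c6 [229. 189.] wristc6 [597. 188.]
0 180 scene [257.2 189.5] c6 [228. 172.] wristc6 [597. 195.]
28 152 scene [266.3 205.6] c6 [267. 243.] wristc6 [633. 178.]
28 160 scene [266.2 202.6] c6 [267. 229.] wristc6 [634. 182.]
28 170 scene [266.1 198.7] c6 [267. 213.] wristc6 [636. 188.]
28 180 scene [266.  194.8] c6 [266. 196.] wristc6 [639. 195.]
(-20, 40, 175) [536.   3. 175.] wristc6 [659. 158.] c6 [321. 196.]
(-20, -40, 175) [497. -67. 175.] wristc6 [542. 116.] c6 [262. 115.]
(20, 40, 143) [571. -16. 143.] wristc6 [629. 188.] c6 [246. 268.]
(20, -40, 143) [532. -86. 143.] wristc6 [537. 156.] c6 [191. 183.]
```

The wrist view matches the bracket's original pose to within 3 px, so the bracket has not moved. The half-open fingertips sit well behind the TCP and passed over the flange. I'll lift, go back behind the flange and shut the fingers, since the TCP is defined at the shut tips.

```bash
python3 -m handwheel '[[[0,0,-2,0,0,0,50],[0,0,-2.5,0,0,0,50],[0,0,-0.5,0,0,0,0],[3.1,0.6,0,0,0,0,0],[3.2,0.7,0,0,0,0,0],[0,0,0,0,0,0.18,0],[0,0,0,0,0,0.18,0],[0,0,0,0,0,0,0]]]' 20
python3 - <<'E'
from h import *
s=ctrl.state();print(s["eef_pos"].round(1),s["orientation"],s["finger_gap"],s["force"])
sc=eyes.snapshot("scene");o=np.array([205,130])
i=cv2.resize(sc["img"][130:220,205:325],None,fx=5,fy=5,interpolation=2);i=cv2.convertScaleAbs(i,alpha=1.6)
q=((proj(sc,s["eef_pos"])-o)*5).astype(int);cv2.drawMarker(i,q.tolist(),(0,0,255),1,12,1);print(q)
cv2.imwrite("pics/c7.png",i)
E
```

```text
t: 6.02
eef_pos: [492.8, -18.7, 202.4]
orientation: [3.142, 0.0, 2.637]
force: [-0.2, -0.5, 0.6]
finger_gap: 0.1
[492.8 -18.7 202.4] [3.14158698e+00 5.07170949e-05 2.63690832e+00] 0.13140406390027345 [-0.154532   -0.49732446  0.62731023]
[389 210]
```

View pics/c7.png

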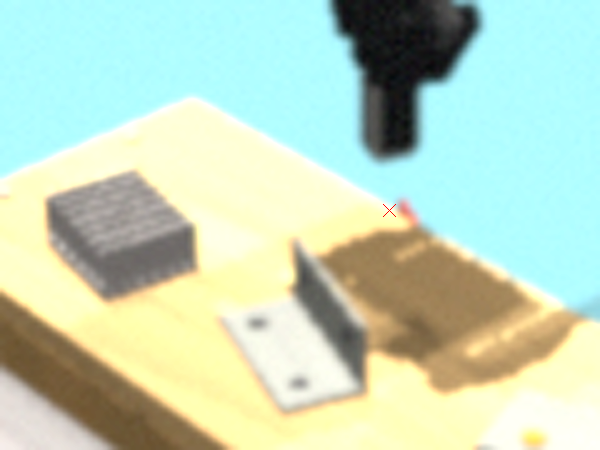

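The shut tip appears at (390,155), while the reported TCP projects to (390,210). The real tips are therefore about 28 mm above the reported TCP. The bracket still stands at its original pose, so I'll descend by that much more, watching the force.

```bash
python3 -m handwheel '[[[0,0,3,0,0,0,0],[0,0,2,0,0,0,0],[0,0,1,0,0,0,0],[0,0,0.5,0,0,0,0],[0,0,0.4,0,0,0,0],[0,0,0.4,0,0,0,0],[0,0,0,0,0,0,0]]]'
python3 - <<'E'
from h import *
s=ctrl.state();print(s["eef_pos"].round(1),s["force"])
sc=eyes.snapshot("scene");o=np.array([205,130])
i=cv2.resize(sc["img"][130:220,205:325],None,fx=5,fy=5,interpolation=2);i=cv2.convertScaleAbs(i,alpha=1.6)
for z in(0,28):
  q=((proj(sc,s["eef_pos"]+[0,0,z])-o)*5).astype(int);cv2.drawMarker(i,q.tolist(),(0,0,255),1,12,1)
cv2.imwrite("pics/c8.png",i)
E
```

```text
t: 6.95
eef_pos: [493.0, -18.8, 129.4]
orientation: [-3.142, 0.0, 2.635]
force: [-0.2, -0.1, -0.5]
finger_gap: -0.1
[493.  -18.8 129.4] [-0.24490366 -0.13985294 -0.51517459]
```

View pics/c8.png

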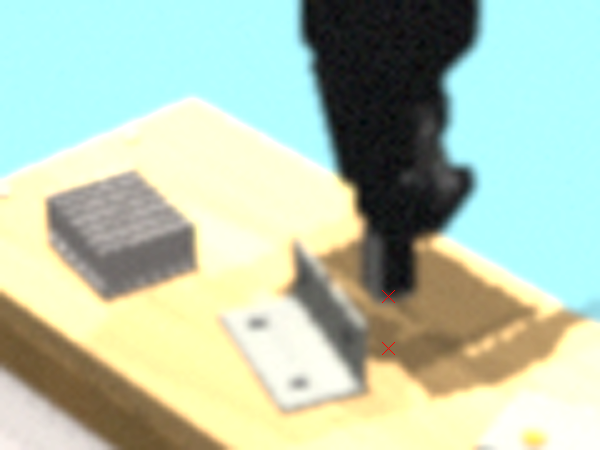

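The tip now matches the 28 mm mark, and there was no contact at reported z 129, which confirms the offset. I'll open to 50% for two-point contact, lower 6 mm and push.

```bash
python3 -m handwheel '[[[0,0,0,0,0,0,50],[0,0,0,0,0,0,50],[0,0,0,0,0,0,50],[0,0,0.3,0,0,0,50],[0,0,0.3,0,0,0,50],[-0.6,0,0,0,0,0,50],[-0.6,0,0,0,0,0,50],[-0.4,0,0,0,0,0,50]]]'; python3 -m handwheel '[[[-0.4,0,0,0,0,0,50],[-0.4,0,0,0,0,0,50],[-0.4,0,0,0,0,0,50]]]';  python3 - <<'E'
from h import *
s=ctrl.state();print(s["eef_pos"].round(1),s["force"],s["wrist_torque"])
sc=eyes.snapshot("scene")
i=cv2.resize(sc["img"][130:220,205:325],None,fx=5,fy=5,interpolation=2);i=cv2.convertScaleAbs(i,alpha=1.6)
cv2.imwrite("pics/c9.png",i)
E
```

```text
t: 8.0
eef_pos: [507.6, -26.9, 123.5]
orientation: [3.142, 0.0, 2.635]
force: [-0.4, -0.3, -0.5]
finger_gap: 42.7
t: 8.38
eef_pos: [517.7, -32.5, 123.4]
orientation: [-3.142, -0.0, 2.635]
force: [-1.3, 0.1, 0.7]
finger_gap: 42.6
[517.7 -32.5 123.4] [-1.31016173  0.13063493  0.71763055] [0.14089005 0.13481826 0.01864944]
```

View pics/c9.png

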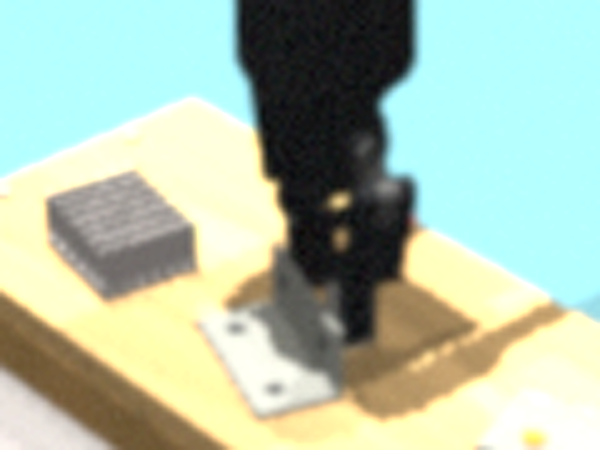

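```bash
python3 -m handwheel '[[[-0.5,0.1,0,0,0,-0.06,50],[-0.5,0.1,0,0,0,-0.06,50],[-0.5,0.1,0,0,0,-0.06,50],[-0.5,0.1,0,0,0,-0.06,50],[-0.5,0.1,0,0,0,-0.06,50],[-0.5,0.1,0,0,0,-0.06,50],[-0.4,0,0,0,0,0,50]]]';  python3 - <<'E'
from h import *
s=ctrl.state();print(s["eef_pos"].round(1),s["force"],s["wrist_torque"])
sc=eyes.snapshot("scene")
for n in("bracket","heatsink","tin"): print(n,[(np.round(d["pixel"]),round(d["conf"],2)) for d in nets.boxes_of(sc,n)])
p=s["eef_pos"];x=np.array([.9895,-.1444,0]);c=p+30*x;c[2]=145;print("expected foot centre px",proj(sc,c+5*x),"station x",(c-[597.5,-41.1,0])@x)
E
```

```text
t: 9.3
eef_pos: [551.6, -37.9, 123.3]
orientation: [-3.141, -0.0, 2.994]
force: [-1.5, -0.4, -0.3]
finger_gap: 43.2
[551.6 -37.9 123.3] [-1.51032957 -0.38439933 -0.27128671] [0.01910254 0.12105824 0.02321035]
bracket [(array([253., 206.]), 0.63), (array([227., 175.]), 0.35)]
heatsink [(array([226., 175.]), 0.65)]
tin [(array([320., 222.]), 0.73)]
expected foot centre px [247.15489587 209.42340258] station x -15.886632912763307
```

```bash
python3 -m handwheel '[[[-0.7,0,0,0,0,0,50],[-0.7,0,0,0,0,0,50],[-0.7,0,0,0,0,0,50],[-0.7,0,0,0,0,0,50],[-0.7,0,0,0,0,0,50],[-0.7,0,0,0,0,0,50],[-0.7,0,0,0,0,0,50],[-0.7,0,0,0,0,0,50]]]'; python3 -m handwheel '[[[-0.4,0,0,0,0,0,50],[0,0,-3,0,0,0,50],[0,0,-3,0,0,0,50],[0,0,-3,0,0,0,50],[4,0,0,0,0,0,50],[4,0,0,0,0,0,50],[0,0,0,0,0,0,50],[0,0,0,0,0,0,50]]]';  python3 - <<'E'
from h import *
s=ctrl.state();print(s["eef_pos"].round(1),s["force"])
a=[]
for m in("scene","top"):
  sc=eyes.snapshot(m)
  for n in("bracket","heatsink","tin"): print(m,n,[(np.round(d["pixel"]),round(d["conf"],2)) for d in nets.boxes_of(sc,n)])
  i=sc["img"][140:360,120:400] if m=="scene" else sc["img"][40:260,150:430]
  a.append(cv2.convertScaleAbs(cv2.resize(i,(400,314),interpolation=2),alpha=1.4))
cv2.imwrite("pics/c10.png",np.hstack(a))
E
```

```text
t: 10.5
eef_pos: [607.4, -46.1, 123.4]
orientation: [-3.142, -0.0, 2.995]
force: [0.6, -0.7, -1.1]
finger_gap: 42.9
t: 11.5
eef_pos: [532.3, -35.0, 213.8]
orientation: [-3.142, 0.001, 2.995]
force: [0.6, -0.0, -1.0]
finger_gap: 42.5
[532.3 -35.  213.8] [ 0.58227408 -0.04353617 -0.95903507]
scene bracket [(array([215., 274.]), 0.93), (array([384., 309.]), 0.63)]
scene heatsink [(array([228., 169.]), 0.91)]
scene tin [(array([322., 221.]), 0.94)]
top bracket [(array([436., 240.]), 0.76), (array([145., 184.]), 0.69), (array([351., 294.]), 0.56)]
top heatsink [(array([354., 179.]), 0.86)]
top tin [(array([194., 174.]), 0.63)]
```

View pics/c10.png

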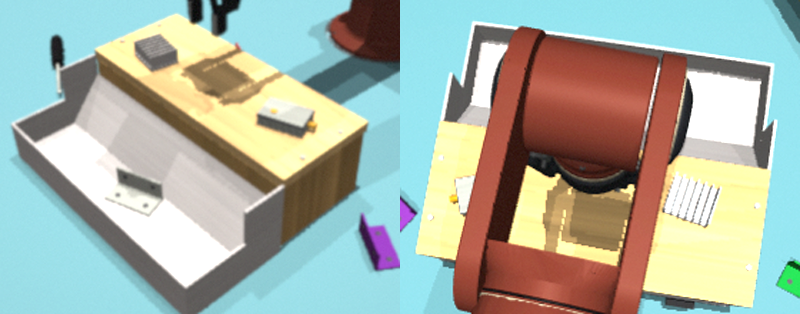

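The bracket lies in the chute at scene pixel (215,274). The heatsink and tin are still in place on the ledge, and the arm is clear of everything.

```bash
python3 -c "
from workcell import ctrl
print(ctrl.finish_job())"
```

```text
the job is handed in; nothing more can be done
None
```

The steel bracket was pushed across the ledge and off the far edge, and it now lies on the chute floor. I handed the job in at about 11.6 s. It was never lifted.

- **Failed first pass:** the fingers went over the flange without touching it. The cameras showed the real fingertips about 28 mm above the reported tool point. That disagrees with the stated tool frame, and I did not find out why. I went back, lowered the arm by that amount and pushed with about 1.5 N of contact force.
- **Last checks:**
  - The scene camera shows the bracket in the chute at pixel (215,274), found with confidence 0.93.
  - The heatsink is where it stood, in both views.
  - The tin matches its first position in the scene view. In the top view the arm partly hid it, so its reported pixel was about 14 px off there.
  - The red look-alike was never approached. The purple and green ones were detected where they stood.
  - The arm was raised and clear of everything, and the readings between moves stayed around 2 N or less.

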